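# Make the cordless bench grinder safe for a wheel change and prove it dead

## Task

The bench grinder is to have its wheels changed, so make it safe: take the steel bar off the tool rests and lay it flat in the blue tray, squeeze the two red side buttons of the battery pack on top of the grinder, lift the pack out and stand it upright in the middle of the black rubber mat. Only once the pack stands on the mat, press the green start button fully down and let it come back up, to prove that the machine is dead. Set things down rather than dropping them, and leave everything else on the bench where it is.

Things in the scene. Friction and masses are not known exactly. Their poses are not given: they have to be found in the camera images.
- bay (a point): centre of the mouth (47 x 83 mm) of the battery bay, a black socket on top of the grinder's motor, 195 mm above the bench. Axes are the grinder's: -x front, y along the wheel shaft, z up. Grinder (fixed): base and switch box x -165 to +65 mm, 240 mm wide; green motor 104 mm diameter, axis at x -15, z -77 mm; swung-up clear eye shields at x -71 to -53, |y| 68 to 124, up to z +42 mm.
- wheels (a point): middle of the grinder's wheel shaft, 118 mm above the bench, axes as the bay's. 125 mm wheels at y = +90 and -90 mm in grey guards (|y| 69 to 111 mm, reaching 76 mm up, back and down). In front of each wheel an aluminium tool rest: x -138 to -66, |y| 65 to 115 mm, top 6 mm below this point.
- pack_center (a point): centre of the battery pack's body, 54 (x) x 110 (y) x 50 mm (z), on a grey foot 45 x 80 mm whose underside is 45 mm below this point and plugs 20 mm deep into the bay. Stands by itself on the foot; 0.4 kg. A red release button (36 mm long, 30 mm high, centred 1 mm below this point) on each long side (-x, +x): 64 mm over both. Only while both are squeezed flush (6 N each) can it be lifted.
- latch_front (a joint): travel of the pack's -x release button, 0 out to 0.005 m pressed flush
- latch_back (a joint): travel of the pack's +x release button, 0 out to 0.005 m pressed flush
- bar_center (a point): centre of the flat bright-steel bar, 180 mm long (y) by 30 mm (x) by 12 mm thick (z), about 0.5 kg. At the start it lies flat across both tool rests, its centre about 118 mm above the bench, with nothing under its middle for 30 mm and about 40 mm free between it and the motor.
- start_top (a point): centre of the top face of the green start button (31 mm diameter) on the sloping yellow-faced switch box at the front of the grinder; its z axis points out of the button, leaning 0.6 rad from vertical towards the grinder's front (-x); y axis as the grinder's. The red stop button of the same size is 56 mm away on its -y side. The button stands 9 mm proud of its steel bezel (40 mm diameter).
- start (a joint): travel of the green button: 0 out, 0.006 m fully down; a spring pushes it back (about 2 N to start, 5.5 N fully down)
- tray_in (a point): centre of the inner floor of the open blue tray (fixed), 4 mm above the bench. Tray 250 mm (x) by 160 mm (y) by 32 mm high, walls 4 mm. A finished dark steel bar lies in it along the +y side.
- donebar_center (a point): centre of the finished dark steel bar, 130 mm (x) by 25 mm (y) by 12 mm (z), lying in the tray parallel to its long side; to stay where it is
- mat_top (a point): centre of the top face of the black rubber mat (fixed), 220 mm (x) by 160 mm (y), 5 mm thick, lying on the bench
- oilcan: copper oil can with a thin spout, standing near the front of the grinder, 48 mm diameter, 125 mm high; origin under its centre
- spanner: steel combination spanner 180 mm long (x), 8 mm high, lying beside the grinder on its left; origin under its middle
- tapwrench: tap wrench 200 mm long (x), 26 mm wide, 18 mm high, lying at the far right of the bench; origin under its middle
- woodblock: pale wood block 70 by 120 by 50 mm high beside the grinder on its right; origin under its centre
- coolant: blue bottle with a white label and red cap, 64 mm diameter, 180 mm high, standing beside the grinder on its left; origin under its centre
- hammer: hammer 260 mm long (x), lying on the bench at the far left; origin under its middle
Things that resemble listed ones, but are neither listed nor needed, are in the scene too. What is shaped like the part that bears bar_center but turquoise is not meant.

How it is judged (in metres and radians):
On the way, in this order (a step that is already met when the one before it is completed fails the run):
1. the battery pack is out of the grinder and stands upright on the black mat, let go (x of pack_center in the frame of mat_top between -0.06 and 0.06 m and y of pack_center in the frame of mat_top between -0.045 and 0.045 m and z of pack_center in the frame of mat_top below 0.05 m and angle between pack_center's own z axis and vertical below 0.1 rad and contact force between the fingers and pack below 0.5 N), for 0.2 s.
2. the green start button is pressed fully down (value of joint start above 0.005 m), for 0.05 s.
At the end, for the whole second after the job is handed in: Green button back up (within 1 mm); pack upright (0.1 rad) on its foot on the mat, centre within 60 mm (mat x) and 45 mm (mat y) of the mat's centre; bar flat on the tray's floor (centre under 11 mm above it, within 50 mm (x) and 65 mm (y) of the middle) (value of joint start below 0.001 m and x of pack_center in the frame of mat_top between -0.06 and 0.06 m and y of pack_center in the frame of mat_top between -0.045 and 0.045 m and z of pack_center in the frame of mat_top below 0.05 m and angle between pack_center's own z axis and vertical below 0.1 rad and x of bar_center in the frame of tray_in between -0.05 and 0.05 m and y of bar_center in the frame of tray_in between -0.065 and 0.065 m and z of bar_center in the frame of tray_in below 0.011 m and velocity of joint start below 0.01 m/s); the robot touches nothing.
It fails at once if the start button is pressed (more than 3 mm) while the battery pack is still in its bay (value of joint start above 0.003 m and distance between pack_center and bay below 0.045 m).
It fails at once if the battery pack is dropped (falls faster than 0.7 m/s, held by nothing) (height (world z) of pack_center below 0.4 m and linear speed of pack above 0.7 m/s and contact force between the fingers and pack below 0.1 N).
It fails at once if the steel bar is dropped (falls faster than 0.7 m/s, held by nothing) (linear speed of bar above 0.7 m/s and contact force between the fingers and bar below 0.1 N).
It fails at once if a bystander on the bench is moved by more than 25 mm (finished bar: 15 mm) or knocked over (distance of donebar_center from where it was at the start of the episode above 0.015 m or distance of any of oilcan, spanner, tapwrench, woodblock, coolant, hammer from where it was at the start of the episode above 0.025 m or angle between any of oilcan, coolant's own z axis and vertical above 0.5 rad).
It also fails if it takes over 72 s, if anything falls off the work surface, if the arm or the gripper's body presses on something with over 40 N, if the wrist force passes 120 N, or if a joint passes its speed limit or range.

## Robot

A 6-joint arm with a two-finger parallel gripper is mounted at the origin on the work surface. World frame = base frame: x ahead of the robot, y to its left, z up, the work surface at z = 0. Lengths are in m, angles in degrees, forces in N, time in s.
With the tool pointing down it reaches from about 0.4 to 0.825 m from the base axis. Payload 7 kg.
Tool frame: the origin (TCP) lies midway between the tips of the shut fingers; the grasp point (between the pads) lies 19 mm behind it; z points along the fingers, y is the line along which they close (so a half turn about z gives the same grasp; the last joint's range is limited). The gripper opens to 88 mm and grips with 3 to 60 N. Pads are 19 mm wide; open, the fingers measure 130 mm over their backs; the gripper's body (78 mm by 193 mm) begins 47 mm behind the grasp point.
Start: joints at [89.043, 20.546, 0.682, 0, -70.136, -16.507], TCP at [0.203, 0.644, 0.227] pointing down, gripper open.
Joint ranges: [-176.03, 176.03], [-82.01, 121.73], [-58.28, 71.71], [-173.87, 95.51], [-174.79, -0.11], [-173.66, 173.66]. Speed limits (degrees/s): [136.94, 136.94, 172.46, 180, 180, 180].

## Interface

Orientations are given as [roll, pitch, yaw] about the fixed x, y, z axes, in that order (R = Rz(yaw) Ry(pitch) Rx(roll)).
In Python, from plant import telemetry, viewer, workorder gives the robot as it stands. The module is installed in compiled form; this text tells all that it offers.
- The arm moves only by the tool carry_out, never from a script. Its argument "rows" is a list of rows, each a list of 6 numbers: the shift along the tool's x, y, z in m, then the turn, a rotation vector about the tool's x, y, z in rad. In form: [[tx, ty, tz, ax, ay, az], ...]. A call has 1 to 8 rows; each row is the pose to reach, as a shift and turn from the pose commanded when the call began, along the tool's axes at that moment; what a row does not reach only later rows make up. A row lasts 1/8 s, in which the tool goes at most 62.5 mm and 10.7 degrees, less where a joint would pass 70% of its speed; a pose out of reach is approached as far as the arm can. A call with a gripper value outside its range is refused whole. "grip" is the gripper's target within -1 to 1 (fully open at 1, half-way at 0, shut at -1), set as the call begins (left out, the last holds). The fingers move at their own pace and stop on an object; the grip force is fixed at half the most. Time passes only in rows, so rows that repeat a pose let the fingers close. It gives the time, the measured TCP pose, the force, the opening and the grip force at its end, in the units of the state.
- telemetry.get_obs(): the state, without advancing time (a new reading comes with each control period).
- viewer.snapshot(name): name is "side" or "top"; returns the picture (420x560x3 uint8, red, green, blue); there is no depth.
- viewer.camera_info(name): a dict with "intrinsics" (3x3 intrinsics, pixels), "extrinsics" (4x4, takes a point from camera to world coordinates). Camera axes: x right, y down, z forward; pixel columns grow to the right and rows downward; lengths in m; the calibration is good to about 2 mm. A picture is of the moment at which its call begins. camera_info takes no time and is no camera call.
- workorder.close_job(): hands the job in; it is judged then, once.
The state is a dict: "clock": time; "joint_pos": joint angles; "qvel": joint speeds; "tau": joint torques, N m; "tool_pos": TCP position; "orientation": TCP orientation; "force": force on the tool from outside, world axes, zero at the start; "moment": the same for the moment, N m; "opening": finger opening in m; "gripper_force": force on a finger pad.
Only numpy, scipy, OpenCV 4.12 (cv2) and the standard library are available. Lean on these libraries where they do the work, as an engineer would, in place of code of your own. Each camera call takes 0.05 s, during which the arm holds its last target. There are 200 camera calls.

## Working session

There is one attempt and no reset: what is moved stays moved. The work goes in short steps, Python scripts to look and compute and a tool call to move; the robot and the scene stay as the last step left them, time stands still between calls to the robot, and variables do not carry over. Pictures are saved under pics/ and viewed, at most 10 in all, crops included, and the job is handed in when it is done.

Besides the shell and the picture viewer there is one more tool, called after ">>>" by a JSON object that holds its "name" and its "arguments". carry_out: Moves the arm, as the interface text tells. Its arguments: {"type":"object","properties":{"rows":{"type":"array"},"grip":{"type":"number"}},"required":["rows"]}

```bash
mkdir -p pics; python3 - <<'E'
from plant import telemetry, viewer
import cv2, numpy as np
for n in ("side","top"):
    im=viewer.snapshot(n); cv2.imwrite(f"pics/{n}0.png",cv2.resize(im[:,:,::-1],(800,600),interpolation=cv2.INTER_CUBIC)); np.save(f"{n}0.npy",im)
    c=viewer.camera_info(n); print(n,np.round(c["intrinsics"],1).tolist(),np.round(c["extrinsics"],3).tolist())
print(telemetry.get_obs())
E
```

```text
side [[436.7, 0.0, 277.9], [0.0, 436.7, 204.3], [0.0, 0.0, 1.0]] [[0.702, -0.383, 0.6, -0.362], [-0.712, -0.392, 0.583, -0.798], [0.012, -0.836, -0.548, 0.894], [0.0, 0.0, 0.0, 1.0]]
top [[456.5, 0.0, 285.9], [0.0, 456.5, 213.3], [0.0, 0.0, 1.0]] [[-0.024, -0.988, 0.151, 0.211], [-1.0, 0.023, -0.011, 0.008], [0.008, -0.151, -0.988, 1.546], [0.0, 0.0, 0.0, 1.0]]
{'clock': 0.1, 'joint_pos': array([ 8.90451864e+01,  2.05865045e+01,  6.39040589e-01, -1.67982521e-02,
       -7.01360916e+01, -1.65058852e+01]), 'qvel': array([ 0.04369084, -0.14796405,  0.08946449,  0.06266945,  0.04095256,
        0.12922455]), 'tau': array([-2.24370386e-03, -5.84160841e+01,  2.93751973e+01,  7.01564893e+00,
        1.01715521e-02, -4.85224814e-05]), 'tool_pos': array([0.20244652, 0.64346731, 0.22572879]), 'orientation': array([ 1.79915401e+02, -8.59974507e-03, -1.74664117e+01]), 'force': array([-0.09552572, -1.50883189,  0.22646238]), 'moment': array([-0.03419832, -0.02385847, -0.01373029]), 'gripper_force': 0.0, 'opening': 0.08784167461719365}
```

View pics/side0.png

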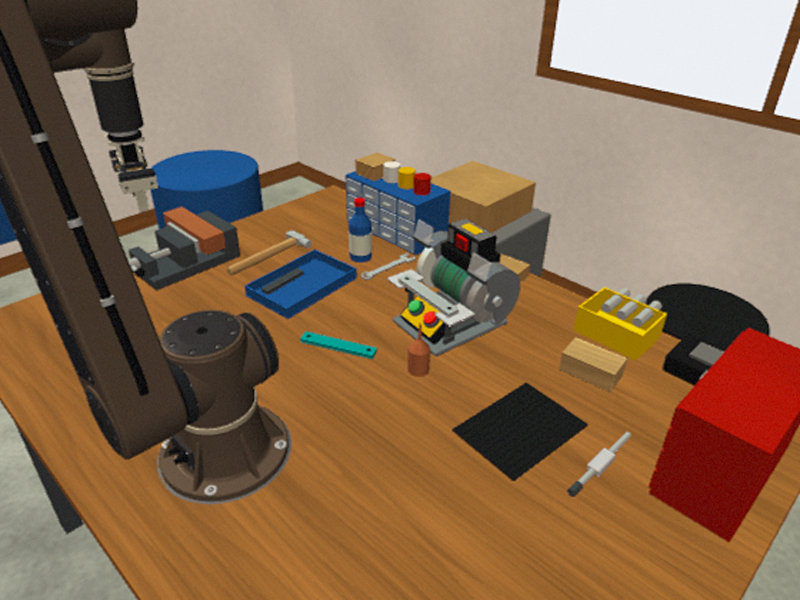

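View pics/top0.png

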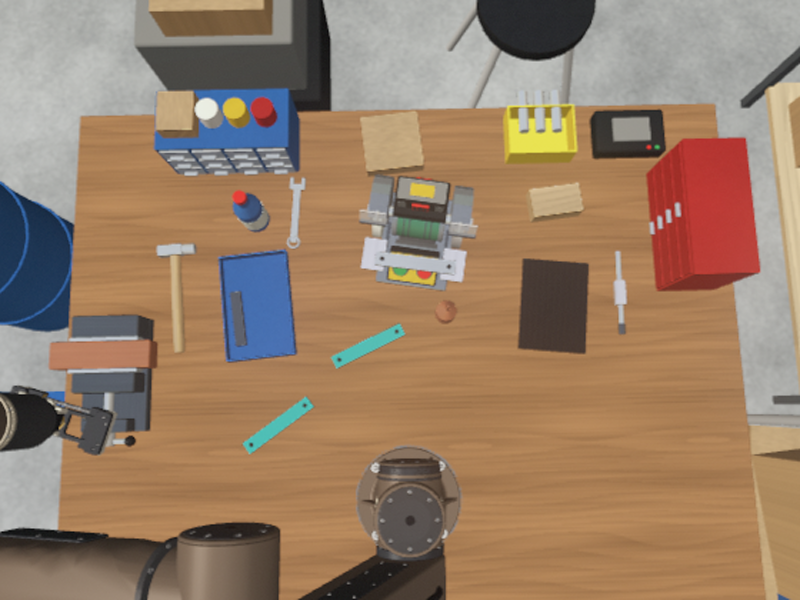

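The side view shows the grinder around (450,290), with the bright bar on its rests at about (425,290). The tray is at (300,282), the mat at (520,430) and the oil can at (418,357). In the top view the bar candidates are the bright-steel bar on the rests (413,263) and the turquoise ones at (368,345) and (278,425). The description fits the bright one on the rests, because turquoise is excluded. I'll confirm it in a crop.

```bash
python3 - <<'E'
import cv2, numpy as np
t=np.load("top0.npy")[115:215,240:345,::-1]; s=np.load("side0.npy")[145:255,265:375,::-1]
cv2.imwrite("pics/crop0.png",np.hstack([cv2.resize(t,(400,381),interpolation=cv2.INTER_CUBIC),cv2.resize(s,(400,400),interpolation=cv2.INTER_CUBIC)[:381]]))
E
```

```text
(no output)
```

View pics/crop0.png

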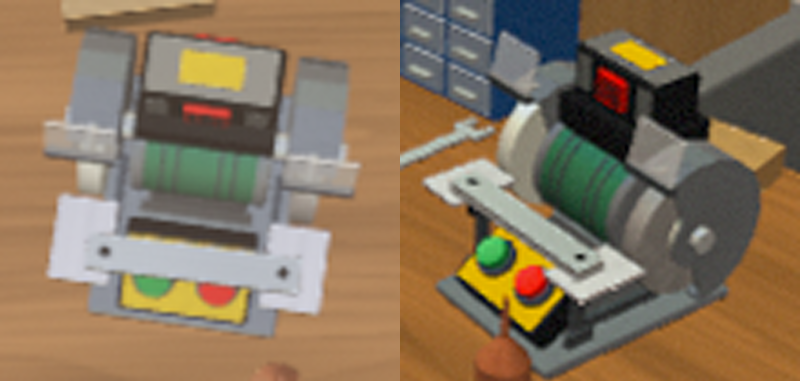

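The crop confirms it: the bright-steel bar spans both rests, with holes at (104,251) and (283,272) in the left half. The yellow pack label is at (212,69), the green button is at (155,285), partly hidden, and the red one at (217,290). Next I'll measure everything and check how the gripper's body is oriented.

```bash
cat > h.py <<'E'
import cv2, numpy as np
from plant import telemetry, viewer
C={n:viewer.camera_info(n) for n in ("side","top")}
def ray(n,p):
    K,E=np.array(C[n]["intrinsics"]),np.array(C[n]["extrinsics"])
    d=E[:3,:3]@np.linalg.solve(K,[p[0],p[1],1]); return E[:3,3],d/np.linalg.norm(d)
def plane(n,p,z):
    o,d=ray(n,p); return o+d*(z-o[2])/d[2]
def tri(ps,pt):
    (o1,d1),(o2,d2)=ray("side",ps),ray("top",pt)
    a=np.linalg.lstsq(np.c_[d1,-d2],o2-o1,rcond=None)[0]
    p,q=o1+a[0]*d1,o2+a[1]*d2; return (p+q)/2,np.linalg.norm(p-q)
def proj(n,P):
    K,E=np.array(C[n]["intrinsics"]),np.array(C[n]["extrinsics"])
    q=K@(E[:3,:3].T@(np.asarray(P)-E[:3,3])); return q[:2]/q[2]
def blob(im,lo,hi,roi):
    x0,y0,x1,y1=roi; h=cv2.cvtColor(im[y0:y1,x0:x1],cv2.COLOR_RGB2HSV); m=cv2.inRange(h,np.array(lo),np.array(hi))
    n,l,s,c=cv2.connectedComponentsWithStats(m); i=1+np.argmax(s[1:,4])
    return c[i]+[x0,y0],s[i,4],(l==i).astype(np.uint8),np.array([x0,y0])
def rect(im,lo,hi,roi,z,n="top"):
    c,a,m,o=blob(im,lo,hi,roi); k=max(cv2.findContours(m,0,1)[0],key=len)
    P=np.array([plane(n,p+o,z)[:2] for p in k[:,0]])
    return cv2.minAreaRect((P*1000).astype(np.float32))
E
python3 - <<'E'
from h import *
t,s=np.load("top0.npy"),np.load("side0.npy")
a=blob(t,(20,120,120),(35,255,255),(275,120,310,145)); b=blob(s,(20,120,120),(35,255,255),(315,150,345,172))
print("label",a[:2],b[:2],tri(b[0],a[0]), plane("top",a[0],.245),plane("side",b[0],.245))
h1,h2=[plane("top",p,.124) for p in((267.3,180.9),(314.3,186.4))]; print("holes",h1,h2,(h1+h2)/2,np.degrees(np.arctan2(-(h1-h2)[0],(h1-h2)[1])))
print("bar rect",rect(t,(85,0,140),(120,60,215),(255,168,325,198),.124))
print("mat",rect(t,(0,0,0),(180,255,75),(355,175,420,255),.005))
print("tray",rect(t,(100,120,40),(125,255,255),(145,165,215,260),.032))
print("donebar",rect(t,(0,0,40),(180,110,110),(155,195,178,250),.016))
for n,lo,hi in(("green",(50,120,90),(75,255,255)),("red",(0,150,120),(6,255,255))):
    for im,r in((s,(275,200,320,235)),(t,(265,180,310,205))):
        print(n,blob(im,lo,hi,r)[:2])
# oilcan
print("can",plane("top",(312,217),.06))
# pack top grey
print("gray",[plane("top",(240+x/3.81,115+y/3.81),.245).round(4) for x,y in((150,33),(286,48),(275,112),(143,95))])
p=np.array([.2024,.6435,.2257]); yaw=np.radians(-17.5); R=cv2.Rodrigues(np.array([0,0,yaw]))[0]@np.diag([1,-1,-1])
out=[]
for n,im in(("side",s),("top",t)):
    c=proj(n,p).astype(int); x0,y0=np.clip(c-[60,75],0,None); k=im[y0:y0+120,x0:x0+120,::-1].copy(); k=cv2.resize(k,(400,400))
    f=400/ (min(120,560-x0))
    for L,col in((.0965,(0,0,255)),(.039,(0,255,0))):
        ax=R[:,1] if L>.05 else R[:,0]; b=p-R[:,2]*.066
        q=[((proj(n,b+sg*L*ax)-[x0,y0])*400/120).astype(int).tolist() for sg in(1,-1)]; cv2.line(k,q[0],q[1],col,1)
    out.append(k)
cv2.imwrite("pics/hand.png",np.hstack(out))
E
```

```text
label (array([295.11594203, 132.88405797]), np.int32(138)) (array([330.2238806 , 159.68656716]), np.int32(67)) (array([ 0.65135664, -0.04189589,  0.24655351]), np.float64(0.004670523737444875)) [ 0.65010247 -0.04031583  0.245     ] [ 0.65630259 -0.04100852  0.245     ]
holes [0.53400501 0.04814643 0.124     ] [ 0.51272727 -0.10093558  0.124     ] [ 0.52336614 -0.02639458  0.124     ] -8.12268584652098
bar rect ((527.4061889648438, -22.529876708984375), (220.16651916503906, 94.41029357910156), 88.7136001586914)
mat ((438.382080078125, -356.82366943359375), (154.00840759277344, 214.3976287841797), 84.14701843261719)
tray ((451.6628112792969, 346.4703369140625), (247.3268585205078, 157.63827514648438), 5.281702518463135)
donebar ((422.40728759765625, 392.0544738769531), (124.75709533691406, 22.95989418029785), 7.160027980804443)
green (array([289.58928571, 213.46428571]), np.int32(56))
green (array([279.38461538, 189.15384615]), np.int32(13))
red (array([300.46153846, 221.80769231]), np.int32(52))
red (array([296.5       , 191.79411765]), np.int32(34))
can [ 0.42378059 -0.09478137  0.06      ]
gray [array([0.6796, 0.0057, 0.245 ]), array([ 0.6651, -0.1   ,  0.245 ]), array([ 0.6137, -0.0897,  0.245 ]), array([0.6296, 0.0122, 0.245 ])]
```

View pics/hand.png

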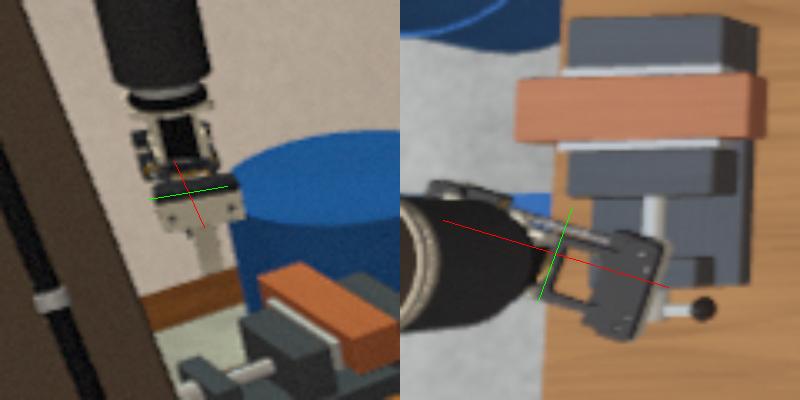

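The hand crop shows a linkage gripper whose wide dimension (the carriages at about (190,190) left and (630,285) right) lies along the closing axis. So I'll approach the bar only half open. First a helper that gives tool-frame deltas.

```bash
cat > d.py <<'E'
import sys,numpy as np
from plant import telemetry
from scipy.spatial.transform import Rotation as Ro
def go(x,y,z,yaw,roll=180,pitch=0):
    o=telemetry.get_obs(); R=Ro.from_euler("xyz",o["orientation"],degrees=True)
    T=Ro.from_euler("xyz",[roll,pitch,yaw],degrees=True)
    print(np.round(R.inv().apply(np.array([x,y,z])-o["tool_pos"]),4).tolist(),np.round((R.inv()*T).as_rotvec(),4).tolist(),"force",np.round(o["force"],1),"j",np.round(o["joint_pos"]),"t",o["clock"])
if __name__=="__main__": go(*map(float,sys.argv[1:]))
E
python3 d.py .523 -.026 .33 -98
```

```text
[0.5067, 0.5425, -0.1034] [0.0011, -0.0012, 1.4056] force [-0.1 -1.5  0.2] j [ 89.  21.   1.  -0. -70. -17.] t 0.1
```

>>> {"name": "carry_out", "arguments": {"rows": [[0,0,-0.06,0,0,0],[0.04,0.04,-0.103,0,0,0.19],[0.5067,0.5425,-0.103,0.001,-0.001,1.4056],[0.5067,0.5425,-0.103,0.001,-0.001,1.4056],[0.5067,0.5425,-0.103,0.001,-0.001,1.4056],[0.5067,0.5425,-0.103,0.001,-0.001,1.4056],[0.5067,0.5425,-0.103,0.001,-0.001,1.4056],[0.5067,0.5425,-0.103,0.001,-0.001,1.4056]], "grip": 0.15}}

```text
clock: 1.1
tool_pos: [0.3869, 0.2591, 0.3272]
orientation: [-180.0, 0.1, -93.0]
force: [1.7, -0.8, 0.1]
opening: 0.0502
gripper_force: 0.0
```

```bash
python3 d.py .523 -.026 .33 -98
```

```text
[0.2776, -0.1508, -0.0032] [-0.0001, 0.0015, 0.0874] force [ 1.7 -0.8  0.1] j [ 58.  -3. -15.  -0. -78. -61.] t 1.1
```

>>> {"name": "carry_out", "arguments": {"rows": [[0.2776,-0.1508,-0.003,0,0,0.087],[0.2776,-0.1508,-0.003,0,0,0.087],[0.2776,-0.1508,-0.003,0,0,0.087],[0.2776,-0.1508,-0.003,0,0,0.087],[0.2776,-0.1508,-0.003,0,0,0.087],[0.2776,-0.1508,-0.003,0,0,0.087],[0.2776,-0.1508,-0.003,0,0,0.087],[0.2776,-0.1508,-0.003,0,0,0.087]]}}

```text
clock: 2.1
tool_pos: [0.524, -0.0222, 0.3299]
orientation: [-180.0, 0.1, -97.6]
force: [-0.4, 0.5, -0.3]
opening: 0.0505
gripper_force: 0.0
```

```bash
python3 d.py .523 -.026 .16 -98
```

```text
[0.0042, 0.0006, 0.1699] [-0.0001, 0.0015, 0.0075] force [-0.4  0.5 -0.3] j [ 19.   3.  -8.  -0. -79. -27.] t 2.1
```

>>> {"name": "carry_out", "arguments": {"rows": [[0.004,0.0,0.06,0,0.001,0.007],[0.004,0.0,0.12,0,0.001,0.007],[0.004,0.0,0.17,0,0.001,0.007],[0.004,0.0,0.17,0,0.001,0.007]]}}

```text
clock: 2.6
tool_pos: [0.5213, -0.0262, 0.1572]
orientation: [179.6, -0.1, -97.9]
force: [0.3, 0.7, 0.8]
opening: 0.0506
gripper_force: 0.0
```

```bash
python3 d.py .523 -.026 .107 -98; python3 - <<'E'
from h import *
s,t=viewer.snapshot("side"),viewer.snapshot("top")
a=cv2.resize(s[120:240,255:375,::-1],(400,400)); b=cv2.resize(t[110:210,240:340,::-1],(400,400))
cv2.imwrite("pics/pre.png",np.hstack([a,b]))
E
```

```text
[-0.0006, -0.002, 0.0502] [0.0063, -0.0022, 0.0011] force [0.3 0.7 0.8] j [ 19.  10. -24.  -0. -57. -27.] t 2.6
```

View pics/pre.png

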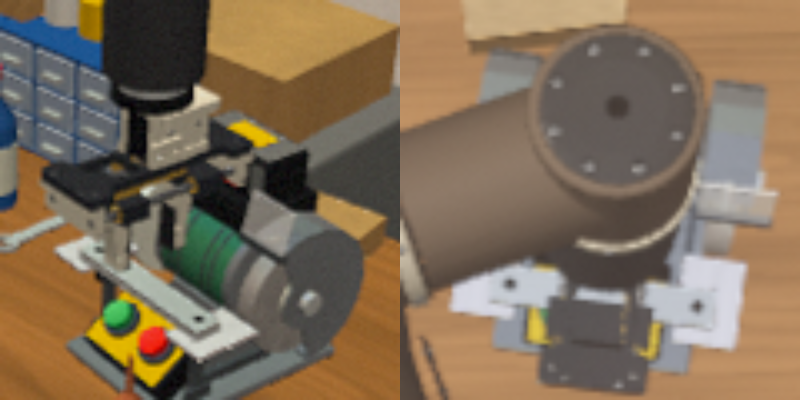

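The crop shows the gripper's plate reaching back almost to the pack's red button (left crop, (250,145)). I'll shift 11 mm towards the front and open wider, so that closing slides the bar forward, clear of the motor and pack.

>>> {"name": "carry_out", "arguments": {"rows": [[0,0.0105,0,0.006,-0.002,0],[0,0.0105,0,0.006,-0.002,0],[0,0.0105,0.02,0.006,-0.002,0],[0,0.0105,0.035,0.006,-0.002,0],[0,0.0105,0.051,0.006,-0.002,0],[0,0.0105,0.051,0.006,-0.002,0],[0,0.0105,0.051,0.006,-0.002,0]], "grip": 0.37}}

```text
clock: 3.58
tool_pos: [0.514, -0.0255, 0.1094]
orientation: [-179.6, 0.1, -98.0]
force: [0.7, 0.4, 0.8]
opening: 0.0602
gripper_force: 0.0
```

>>> {"name": "carry_out", "arguments": {"rows": [[0,0.001,0.002,-0.006,0,0],[0,0.001,0.002,-0.006,0,0],[0,0.001,0.002,-0.006,0,0],[0,0.001,0.002,-0.006,0,0],[0,0.001,0.002,-0.006,0,0]], "grip": -1}}

```text
clock: 4.2
tool_pos: [0.5134, -0.0251, 0.1075]
orientation: [-179.9, 0.2, -98.0]
force: [3.8, 0.2, 6.2]
opening: 0.0296
gripper_force: 30.0
```

Gripped at 29.6 mm with 30 N. Lifting.

>>> {"name": "carry_out", "arguments": {"rows": [[0,0,-0.02,0,0,0],[0,0,-0.05,0,0,0],[0,0.03,-0.1,0,0,0],[0,0.04,-0.15,0,0,0],[0,0.05,-0.15,0,0,0]]}}

```text
clock: 4.82
tool_pos: [0.4627, -0.0184, 0.2591]
orientation: [-179.8, 0.2, -98.1]
force: [0.0, -0.7, -5.4]
opening: 0.0296
gripper_force: 30.0
```

```bash
python3 d.py .4537 .3246 .2 -174.7
```

```text
[-0.3381, 0.0571, 0.0604] [0.0005, 0.0053, 1.3377] force [ 0.  -0.7 -5.4] j [ 22.  -1. -22.  -0. -69. -30.] t 4.825
```

>>> {"name": "carry_out", "arguments": {"rows": [[-0.338,0.057,0,0,0.005,1.338],[-0.338,0.057,0,0,0.005,1.338],[-0.338,0.057,0,0,0.005,1.338],[-0.338,0.057,0,0,0.005,1.338],[-0.338,0.057,0,0,0.005,1.338],[-0.338,0.057,0,0,0.005,1.338],[-0.338,0.057,0,0,0.005,1.338],[-0.338,0.057,0,0,0.005,1.338]]}}

```text
clock: 5.82
tool_pos: [0.4516, 0.3234, 0.2537]
orientation: [-179.7, -0.5, -174.9]
force: [0.2, -0.7, -4.8]
opening: 0.0297
gripper_force: 30.0
```

>>> {"name": "carry_out", "arguments": {"rows": [[0,0,0,0,0,0],[0,0,0,0,0,0],[0,0,0,0,0,0]]}}

```text
clock: 6.2
tool_pos: [0.4536, 0.3235, 0.2571]
orientation: [-179.9, -0.2, -174.7]
force: [0.5, 0.1, -4.6]
opening: 0.0299
gripper_force: 30.0
```

```bash
python3 d.py .4537 .3246 .06 -174.7
```

```text
[-0.0009, 0.0013, 0.1971] [-0.0013, -0.0039, 0.0008] force [ 0.5  0.1 -4.6] j [  56.    9.  -11.   -0.  -70. -140.] t 6.2
```

>>> {"name": "carry_out", "arguments": {"rows": [[0,0.001,0.05,-0.001,-0.004,0],[0,0.001,0.1,-0.001,-0.004,0],[0,0.001,0.15,-0.001,-0.004,0],[0,0.001,0.197,-0.001,-0.004,0],[0,0.001,0.225,-0.001,-0.004,0],[0,0.001,0.238,-0.001,-0.004,0],[0,0.001,0.238,-0.001,-0.004,0],[0,0.001,0.238,-0.001,-0.004,0]]}}

```text
clock: 7.2
tool_pos: [0.4538, 0.3256, 0.0209]
orientation: [179.9, 0.1, -174.7]
force: [-0.0, 0.3, -4.1]
opening: 0.0293
gripper_force: 30.0
```

>>> {"name": "carry_out", "arguments": {"rows": [[0,0,0.006,0,0,0],[0,0,0.012,0,0,0],[0,0,0.015,0,0,0],[0,0,0.015,0,0,0],[0,0,0.015,0,0,0]]}}

```text
clock: 7.82
tool_pos: [0.4531, 0.3248, 0.0045]
orientation: [180.0, 0.1, -174.7]
force: [-0.8, 0.1, -4.1]
opening: 0.0301
gripper_force: 30.0
```

>>> {"name": "carry_out", "arguments": {"rows": [[0,0,0,0,0,0],[0,0,0,0,0,0],[0,0,0,0,0,0],[0,0,-0.03,0,0,0],[0,0,-0.08,0,0,0],[0,0,-0.14,0,0,0],[0,0,-0.2,0,0,0],[0,0,-0.26,0,0,0]], "grip": 0.05}}

```text
clock: 8.82
tool_pos: [0.4526, 0.3244, 0.2671]
orientation: [179.9, 0.1, -174.7]
force: [0.7, 0.5, -0.8]
opening: 0.0464
gripper_force: 0.0
```

```bash
python3 - <<'E'
from h import *
s,t=viewer.snapshot("side"),viewer.snapshot("top")
np.save("top1.npy",t);np.save("side1.npy",s)
a=cv2.resize(s[165:225,165:255,::-1],(400,267)); b=cv2.resize(t[165:265,145:295,::-1],(400,267))
cv2.imwrite("pics/placed.png",np.hstack([a,b]))
p={}
for n,lo,hi in(("green",(50,120,90),(75,255,255)),("red",(0,150,120),(6,255,255))):
    p[n]=[blob(im,lo,hi,r)[:2] for im,r in((s,(275,200,320,235)),(t,(265,178,310,205)))]
    print(n,p[n],tri(p[n][0][0],p[n][1][0]))
a=blob(t,(20,120,120),(35,255,255),(275,120,310,145)); b=blob(s,(20,120,120),(35,255,255),(315,150,345,172))
print("label",tri(b[0],a[0]))
E
python3 d.py .52 -.026 .36 -98
```

```text
green [(array([289.65454545, 213.41818182]), np.int32(55)), (array([280., 186.]), np.int32(1))] (array([0.52671249, 0.00876842, 0.0729132 ]), np.float64(0.002017768965800596))
red [(array([300.46153846, 221.67307692]), np.int32(52)), (array([296.55932203, 190.18644068]), np.int32(59))] (array([ 0.51361964, -0.04740059,  0.0737584 ]), np.float64(0.00418087191191896))
label (array([ 0.65126031, -0.04203023,  0.24665062]), np.float64(0.004565600843859212))
[-0.0325, -0.3565, -0.0899] [-0.0002, 0.0145, -1.338] force [ 0.7 -0.3 -0.8] j [  56.    8.  -11.    0.  -71. -141.] t 8.925
```

View pics/placed.png

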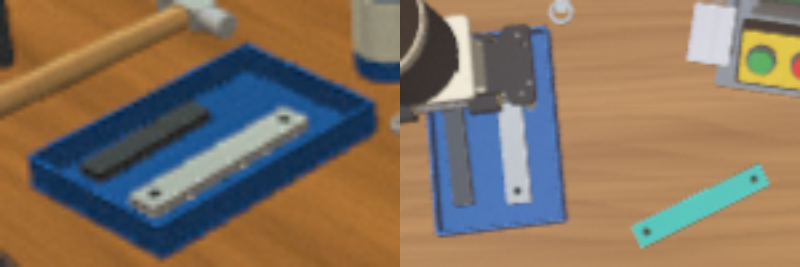

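The bar lies flat in the tray (left crop, (150,195) to (290,115)), parallel to the finished bar at (145,140), which hasn't moved. Next is the pack.

```bash
python3 d.py .651 -.042 .36 -98; python3 - <<'E'
from h import *
t,s=np.load("top1.npy"),np.load("side1.npy")
g=blob(t,(40,60,50),(85,255,255),(270,178,291,205))[:2]; gs=blob(s,(50,120,60),(75,255,255),(275,200,320,235))[:2]
print(g,gs,tri(gs[0],g[0]))
# pack dark body edges: red release button front in side
print(blob(s,(0,150,90),(6,255,255),(310,155,345,185))[:2])
E
```

```text
[-0.1614, -0.3846, -0.0888] [-0.0002, 0.0145, -1.338] force [ 0.7 -0.3 -0.8] j [  56.    8.  -11.    0.  -71. -141.] t 8.925
(array([279.73611111, 187.83333333]), np.int32(72)) (array([289.98412698, 213.80952381]), np.int32(63)) (array([0.52288569, 0.00778562, 0.07307687]), np.float64(0.004058879371107442))
(array([323.54166667, 168.41666667]), np.int32(48))
```

>>> {"name": "carry_out", "arguments": {"rows": [[-0.02,-0.04,-0.04,0,0,-0.1],[-0.161,-0.385,-0.089,0,0.014,-1.338],[-0.161,-0.385,-0.089,0,0.014,-1.338],[-0.161,-0.385,-0.089,0,0.014,-1.338],[-0.161,-0.385,-0.089,0,0.014,-1.338],[-0.161,-0.385,-0.089,0,0.014,-1.338],[-0.161,-0.385,-0.089,0,0.014,-1.338],[-0.161,-0.385,-0.089,0,0.014,-1.338]], "grip": 1}}

```text
clock: 9.93
tool_pos: [0.6494, -0.0467, 0.3536]
orientation: [179.6, -0.6, -98.6]
force: [0.4, 0.7, -0.2]
opening: 0.088
gripper_force: 0.0
```

>>> {"name": "carry_out", "arguments": {"rows": [[0,0,0,0,0,0],[0,0,0,0,0,0],[0,0,0,0,0,0],[0,0,0,0,0,0]]}}

```text
clock: 10.42
tool_pos: [0.6483, -0.043, 0.354]
orientation: [179.6, -0.5, -98.7]
force: [-0.5, 0.3, 0.1]
opening: 0.0876
gripper_force: 0.0
```

```bash
python3 d.py .651 -.042 .27 -98
```

```text
[-0.0021, -0.0031, 0.084] [0.0067, -0.0094, -0.013] force [-0.5  0.3  0.1] j [ 14.  16.  10.   0. -85. -22.] t 10.425
```

>>> {"name": "carry_out", "arguments": {"rows": [[-0.002,-0.003,0.04,0.007,-0.009,-0.013],[-0.002,-0.003,0.084,0.007,-0.009,-0.013],[-0.002,-0.003,0.084,0.007,-0.009,-0.013],[-0.002,-0.003,0.084,0.007,-0.009,-0.013]]}}

```text
clock: 10.92
tool_pos: [0.652, -0.0429, 0.2717]
orientation: [-179.9, -0.1, -98.0]
force: [0.2, -1.0, 1.3]
opening: 0.0876
gripper_force: 0.0
```

```bash
python3 d.py .651 -.042 .202 -98; python3 - <<'E'
from h import *
s,t=viewer.snapshot("side"),viewer.snapshot("top")
cv2.imwrite("pics/packpre.png",cv2.resize(s[90:200,280:390,::-1],(500,500)))
E
```

```text
[-0.0009, 0.0013, 0.0697] [-0.0021, -0.0009, -0.0001] force [ 0.2 -1.   1.3] j [ 13.  17.   2.   0. -74. -21.] t 10.925
```

View pics/packpre.png

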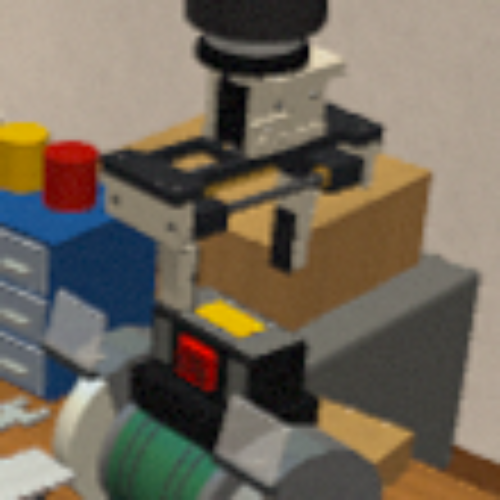

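The fingers straddle the pack: the front one at (180,300) lines up with the red button at (197,362), and the rear one is at (285,265). Descending.

>>> {"name": "carry_out", "arguments": {"rows": [[-0.001,0.001,0.025,-0.002,0,0],[-0.001,0.001,0.045,-0.002,0,0],[-0.001,0.001,0.06,-0.002,0,0],[-0.001,0.001,0.069,-0.002,0,0],[-0.001,0.001,0.069,-0.002,0,0],[-0.001,0.001,0.069,-0.002,0,0]]}}

```text
clock: 11.78
tool_pos: [0.6507, -0.042, 0.2015]
orientation: [179.9, -0.0, -98.0]
force: [-0.5, -0.6, -0.3]
opening: 0.0882
gripper_force: 0.0
```

>>> {"name": "carry_out", "arguments": {"rows": [[0,0,0,0,0,0],[0,0,0,0,0,0],[0,0,0,0,0,0],[0,0,0,0,0,0],[0,0,0,0,0,0]], "grip": -1}}

```text
clock: 12.4
tool_pos: [0.6515, -0.042, 0.2013]
orientation: [-180.0, -0.0, -98.0]
force: [5.0, -0.5, 0.3]
opening: 0.0542
gripper_force: 29.8
```

The opening is 54.2 mm, so both buttons are flush. Lifting slowly.

>>> {"name": "carry_out", "arguments": {"rows": [[0,0,-0.006,0,0,0],[0,0,-0.015,0,0,0],[0,0,-0.03,0,0,0],[0,0,-0.06,0,0,0],[0,0,-0.1,0,0,0],[0,0,-0.1,0,0,0],[0,0,-0.1,0,0,0]]}}

```text
clock: 13.28
tool_pos: [0.6492, -0.0417, 0.2988]
orientation: [179.7, -0.0, -98.0]
force: [-0.9, 0.4, -6.0]
opening: 0.0543
gripper_force: 29.8
```

```bash
python3 d.py .438 -.357 .3 -98;python3 d.py .438 -.357 .3 -120
```

```text
[0.3418, 0.165, -0.0002] [0.0055, -0.0004, -0.0008] force [-0.9  0.4 -6. ] j [ 13.  16.   4.  -0. -78. -21.] t 13.275
[0.3418, 0.165, -0.0002] [0.0054, -0.0014, 0.3832] force [-0.9  0.4 -6. ] j [ 13.  16.   4.  -0. -78. -21.] t 13.275
```

>>> {"name": "carry_out", "arguments": {"rows": [[0.02,0.01,-0.01,0.003,0,0],[0.06,0.03,-0.01,0.005,0,0],[0.12,0.06,-0.01,0.005,0,0],[0.18,0.088,-0.01,0.005,0,-0.01],[0.24,0.117,-0.01,0.005,0,-0.02],[0.3,0.146,-0.01,0.005,0,-0.03],[0.342,0.165,-0.01,0.005,0,-0.03],[0.342,0.165,-0.01,0.005,0,-0.03]]}}

```text
clock: 14.28
tool_pos: [0.4353, -0.3605, 0.3104]
orientation: [-180.0, -0.0, -96.6]
force: [0.4, -0.0, -3.0]
opening: 0.0539
gripper_force: 29.8
```

>>> {"name": "carry_out", "arguments": {"rows": [[0,0,0,0,0,0],[0,0,0,0,0,0],[0,0,0,0,0,0]]}}

```text
clock: 14.65
tool_pos: [0.4399, -0.3566, 0.311]
orientation: [-179.9, -0.0, -96.2]
force: [-0.5, -0.2, -5.1]
opening: 0.0543
gripper_force: 29.8
```

```bash
python3 d.py .438 -.357 .06 -96
```

```text
[0.0004, 0.0025, 0.251] [-0.0026, -0.0005, -0.0038] force [-0.5 -0.2 -5.1] j [-19.   8.  -6.  -0. -77.  13.] t 14.65
```

>>> {"name": "carry_out", "arguments": {"rows": [[0,0.002,0.05,-0.003,0,-0.004],[0,0.002,0.1,-0.003,0,-0.004],[0,0.002,0.15,-0.003,0,-0.004],[0,0.002,0.2,-0.003,0,-0.004],[0,0.002,0.245,-0.003,0,-0.004],[0,0.002,0.265,-0.003,0,-0.004],[0,0.002,0.268,-0.003,0,-0.004],[0,0.002,0.268,-0.003,0,-0.004]]}}

```text
clock: 15.65
tool_pos: [0.4391, -0.3575, 0.0439]
orientation: [-180.0, -0.1, -96.0]
force: [-1.0, -0.7, -3.9]
opening: 0.0544
gripper_force: 29.8
```

>>> {"name": "carry_out", "arguments": {"rows": [[0,0,0.003,0,0,0],[0,0,0.006,0,0,0],[0,0,0.008,0,0,0],[0,0,0.008,0,0,0]]}}

```text
clock: 16.15
tool_pos: [0.438, -0.3576, 0.0351]
orientation: [180.0, -0.0, -96.1]
force: [-0.6, 1.1, -4.6]
opening: 0.0541
gripper_force: 29.8
```

>>> {"name": "carry_out", "arguments": {"rows": [[0,0,0.001,0,0,0],[0,0,0.002,0,0,0],[0,0,0.003,0,0,0],[0,0,0.004,0,0,0],[0,0,0.004,0,0,0],[0,0,0.004,0,0,0]]}}

```text
clock: 16.9
tool_pos: [0.4381, -0.3576, 0.0312]
orientation: [180.0, -0.0, -96.1]
force: [-0.8, 0.9, -3.9]
opening: 0.0541
gripper_force: 29.8
```

>>> {"name": "carry_out", "arguments": {"rows": [[0,0,0.0005,0,0,0],[0,0,0.001,0,0,0],[0,0,0.0015,0,0,0],[0,0,0.0015,0,0,0]]}}

```text
clock: 17.4
tool_pos: [0.4382, -0.3576, 0.0311]
orientation: [-180.0, -0.1, -96.1]
force: [-4.1, 5.2, 12.4]
opening: 0.0539
gripper_force: 29.9
```

Contact is made. Releasing and retreating straight up.

>>> {"name": "carry_out", "arguments": {"rows": [[0,0,-0.001,0,0,0],[0,0,-0.001,0,0,0],[0,0,-0.001,0,0,0],[0,0,-0.001,0,0,0],[0,0,-0.001,0,0,0],[0,0,-0.04,0,0,0],[0,0,-0.09,0,0,0],[0,0,-0.15,0,0,0]], "grip": 1}}

```text
clock: 18.4
tool_pos: [0.4375, -0.3572, 0.1805]
orientation: [179.9, -0.0, -96.1]
force: [-0.0, -1.3, 0.5]
opening: 0.0875
gripper_force: 0.0
```

>>> {"name": "carry_out", "arguments": {"rows": [[0,0,-0.05,0,0,0],[0,0,-0.1,0,0,0],[0,0,-0.1,0,0,0]], "grip": -1}}

```text
clock: 18.77
tool_pos: [0.4399, -0.3585, 0.2845]
orientation: [-179.6, -0.2, -96.1]
force: [1.0, 0.3, -0.9]
opening: 0.0632
gripper_force: 0.0
```

```bash
python3 - <<'E'
from h import *
s,t=viewer.snapshot("side"),viewer.snapshot("top")
np.save("top2.npy",t);np.save("side2.npy",s)
a=cv2.resize(s[225:345,305:425,::-1],(400,400)); b=cv2.resize(s[185:245,265:325,::-1],(400,400))
cv2.imwrite("pics/mat.png",np.hstack([a,b]))
g=blob(t,(40,60,50),(85,255,255),(270,178,291,205))[:2]; gs=blob(s,(50,120,60),(75,255,255),(275,200,320,235))[:2]
r=blob(t,(0,120,100),(8,255,255),(289,178,306,205))[:2]; rs=blob(s,(0,150,100),(6,255,255),(285,205,320,235))[:2]
print(tri(gs[0],g[0]),tri(rs[0],r[0]),r,rs)
a=blob(t,(20,120,120),(35,255,255),(340,170,440,260)); b=blob(s,(20,120,120),(35,255,255),(320,240,420,330))
print("label",a[0],tri(b[0],a[0]))
E
python3 d.py .52 0 .3 -98
```

```text
(array([0.52291296, 0.00781362, 0.072794  ]), np.float64(0.003974661919973795)) (array([ 0.51405981, -0.04784729,  0.07310987]), np.float64(0.004514235125863538)) (array([296.65217391, 190.13043478]), np.int32(69)) (array([300.69811321, 221.83018868]), np.int32(53))
label [392.05128205 210.94017094] (array([ 0.45588874, -0.38097257,  0.19004634]), np.float64(0.125831770511786))
[-0.3639, -0.0435, -0.0202] [-0.001, -0.0005, 0.0333] force [-1.5  0.7 -0.4] j [-19.   8.  -9.   0. -73.  13.] t 18.875
```

View pics/mat.png

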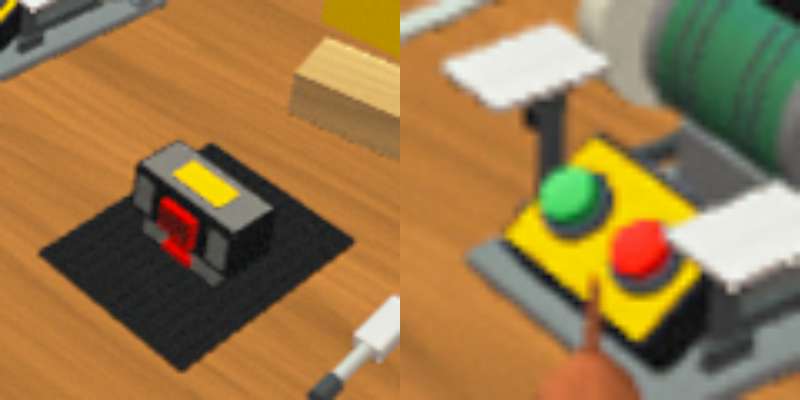

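The pack stands upright in the middle of the mat (label at (207,183), left crop). The green button is at (573,195) and the red at (643,248) in the right crop. The green button's position is about (0.523, 0.008, 0.073). Next I'll press along its axis with the fingers shut.

```bash
cat > p.py <<'E'
import sys,numpy as np
from plant import telemetry
from scipy.spatial.transform import Rotation as Ro
def press(off,tilt=.6,B=(.523,.007,.073),yaw=-98):
    n=np.array([-np.sin(.6)*np.cos(np.radians(8)),np.sin(.6)*np.sin(np.radians(8)),np.cos(.6)])
    T=Ro.from_euler("z",yaw,degrees=True)*Ro.from_euler("x",np.pi)*Ro.from_euler("x",tilt)
    if T.as_matrix()[0,2]<0: T=Ro.from_euler("z",yaw,degrees=True)*Ro.from_euler("x",np.pi)*Ro.from_euler("x",-tilt)
    o=telemetry.get_obs(); R=Ro.from_euler("xyz",o["orientation"],degrees=True)
    P=np.array(B)+n*off
    print(P.round(3),"z",T.as_matrix()[:,2].round(3),"shift",np.round(R.inv().apply(P-o["tool_pos"]),4).tolist(),np.round((R.inv()*T).as_rotvec(),4).tolist(),"along/lat",np.round((np.array(o["tool_pos"])-B)@n,4),"pos",o["tool_pos"].round(4),o["orientation"].round(1),"F",o["force"].round(1),(o["force"]@n).round(1),"j",o["joint_pos"].round(),"op",o["opening"],"t",o["clock"])
if __name__=="__main__": press(*map(float,sys.argv[1:]))
E
python3 p.py .15; python3 p.py .06
```

```text
[0.439 0.019 0.197] z [ 0.559 -0.079 -0.825] shift [-0.3741, 0.0391, 0.0829] [0.5989, 0.0095, 0.0324] along/lat 0.1896 pos [ 0.4382 -0.3573  0.2799] [-179.9   -0.   -96.1] F [-1.5  0.7 -0.4] 0.6 j [-19.   8.  -9.   0. -73.  13.] op 0.055060403742250304 t 18.875
[0.489 0.012 0.123] z [ 0.559 -0.079 -0.825] shift [-0.3724, -0.0117, 0.1572] [0.5989, 0.0095, 0.0324] along/lat 0.1896 pos [ 0.4382 -0.3573  0.2799] [-179.9   -0.   -96.1] F [-1.5  0.7 -0.4] 0.6 j [-19.   8.  -9.   0. -73.  13.] op 0.055060403742250304 t 18.875
```

>>> {"name": "carry_out", "arguments": {"rows": [[-0.06,0.007,-0.02,0,0,0],[-0.12,0.013,-0.02,0,0,0],[-0.18,0.02,-0.02,0,0,0.01],[-0.24,0.026,-0.02,0.15,0,0.02],[-0.3,0.03,-0.02,0.3,0.005,0.03],[-0.36,0.039,0.0,0.45,0.009,0.032],[-0.374,0.039,0.03,0.599,0.009,0.032],[-0.374,0.039,0.06,0.599,0.009,0.032]]}}

```text
clock: 19.88
tool_pos: [0.4556, 0.0199, 0.2593]
orientation: [-148.5, 0.4, -97.9]
force: [-82.4, -54.5, -147.4]
opening: 0.0006
gripper_force: 0.0
```

>>> {"name": "carry_out", "arguments": {"rows": [[0,0,0,0,0,0],[0,0,0,0,0,0],[0,0,0,0,0,0]]}}

```text
clock: 20.25
tool_pos: [0.4553, 0.0161, 0.2578]
orientation: [-148.7, -0.1, -98.0]
force: [-0.5, 0.2, 0.5]
opening: 0.0005
gripper_force: 0.0
```

```bash
python3 p.py .04
```

```text
[0.501 0.01  0.106] z [ 0.559 -0.079 -0.825] shift [-0.0006, 0.0398, 0.1534] [0.0536, -0.0011, 0.0003] along/lat 0.1911 pos [0.4553 0.0161 0.2578] [-1.487e+02 -1.000e-01 -9.800e+01] F [-0.5  0.2  0.5] 0.7 j [ 44. -22. -58.  39. -40. -79.] op 0.0005384089069127325 t 20.25
```

The force reading spiked to about 177 N, over the 120 N limit, as the arm hit its joint-3 limit at that tilt. It's back near zero now, but the run may already have failed on that. I'll use a smaller tilt, travel along the button's axis and move gently.

```bash
python3 p.py .15 0.15; python3 - <<'E'
from plant import telemetry
print(telemetry.get_obs()["joint_pos"])
E
```

```text
[0.439 0.019 0.197] z [ 0.148 -0.021 -0.989] shift [-0.0005, 0.0457, 0.0436] [-0.3964, -0.0012, 0.0] along/lat 0.1911 pos [0.4553 0.0161 0.2578] [-1.487e+02 -1.000e-01 -9.800e+01] F [-0.5  0.2  0.5] 0.7 j [ 44. -22. -58.  39. -40. -79.] op 0.0005384089069127325 t 20.25
[ 43.75536941 -22.20518361 -58.27566686  39.17301312 -40.33037561
 -79.16066938]
```

>>> {"name": "carry_out", "arguments": {"rows": [[0,-0.003,0.002,-0.03,0,0],[0,-0.006,0.004,-0.08,0,0],[0,-0.01,0.006,-0.13,0,0],[0,-0.014,0.008,-0.18,0,0],[0,-0.017,0.01,-0.24,0,0],[0,-0.02,0.012,-0.3,0,0],[0,-0.021,0.013,-0.36,0,0],[0,-0.021,0.013,-0.396,0,0]]}}

```text
clock: 21.25
tool_pos: [0.4798, 0.0128, 0.2574]
orientation: [-171.5, -0.0, -98.0]
force: [-0.2, -0.9, 0.6]
opening: 0.0003
gripper_force: 0.0
```

```bash
python3 p.py .08 0.15
```

```text
[0.478 0.013 0.139] z [ 0.148 -0.021 -0.989] shift [-0.0003, 0.019, 0.1168] [0.002, -0.0007, -0.0007] along/lat 0.1768 pos [0.4798 0.0128 0.2574] [-171.5   -0.   -98. ] F [-0.2 -0.9  0.6] 0.5 j [ 29.  -5. -29.   6. -60. -40.] op 0.00031791541483343143 t 21.25
```

>>> {"name": "carry_out", "arguments": {"rows": [[0,0.004,0.02,0,0,0],[0,0.01,0.06,0,0,0],[0,0.019,0.1,0,0,0],[0,0.019,0.117,0,0,0],[0,0.019,0.117,0,0,0],[0,0.019,0.117,0,0,0]]}}

```text
clock: 22.0
tool_pos: [0.4794, 0.0136, 0.1405]
orientation: [-171.3, 0.0, -98.0]
force: [0.6, 0.3, 1.2]
opening: 0.0004
gripper_force: 0.0
```

```bash
sed -i 's/B=(.523,.007,.073)/B=(.5165,.0075,.0685)/' p.py; python3 p.py .03 0.15;python3 p.py .0 0.15
```

```text
[0.5   0.01  0.093] z [ 0.148 -0.021 -0.989] shift [0.0009, -0.0133, 0.0499] [-0.0022, 0.0004, 0.0002] along/lat 0.0807 pos [0.4794 0.0136 0.1405] [-171.3    0.   -98. ] F [0.6 0.3 1.2] 0.7 j [ 30.   1. -40.   8. -42. -43.] op 0.0004267232848287257 t 22.0
[0.516 0.008 0.068] z [ 0.148 -0.021 -0.989] shift [0.0009, -0.0263, 0.0769] [-0.0022, 0.0004, 0.0002] along/lat 0.0807 pos [0.4794 0.0136 0.1405] [-171.3    0.   -98. ] F [0.6 0.3 1.2] 0.7 j [ 30.   1. -40.   8. -42. -43.] op 0.0004267232848287257 t 22.0
```

>>> {"name": "carry_out", "arguments": {"rows": [[0.001,-0.005,0.02,-0.002,0,0],[0.001,-0.01,0.035,-0.002,0,0],[0.001,-0.0133,0.047,-0.002,0,0],[0.001,-0.0133,0.05,-0.002,0,0],[0.001,-0.0133,0.05,-0.002,0,0],[0.001,-0.0133,0.05,-0.002,0,0]]}}

```text
clock: 22.75
tool_pos: [0.4998, 0.0102, 0.0933]
orientation: [-171.3, 0.1, -97.9]
force: [-0.4, 0.6, -0.6]
opening: 0.0005
gripper_force: 0.0
```

>>> {"name": "carry_out", "arguments": {"rows": [[0,-0.002,0.004,0,0,0],[0,-0.004,0.008,0,0,0],[0,-0.006,0.0125,0,0,0],[0,-0.006,0.0125,0,0,0],[0,-0.006,0.0125,0,0,0]]}}

```text
clock: 23.38
tool_pos: [0.5074, 0.0089, 0.0812]
orientation: [-171.4, 0.0, -98.0]
force: [0.0, 0.1, 0.1]
opening: 0.0003
gripper_force: 0.0
```

```bash
python3 p.py .0 0.15
```

```text
[0.516 0.008 0.068] z [ 0.148 -0.021 -0.989] shift [0.0001, -0.0073, 0.0139] [0.0, 0.0004, 0.0007] along/lat 0.0157 pos [0.5074 0.0089 0.0812] [-171.4    0.   -98. ] F [0.  0.1 0.1] 0.1 j [ 27.   9. -42.   9. -33. -42.] op 0.0003437891198743335 t 23.375
```

Off by 15.7 mm with no contact yet. Advancing in steps.

>>> {"name": "carry_out", "arguments": {"rows": [[0,-0.001,0.002,0,0,0],[0,-0.002,0.004,0,0,0],[0,-0.003,0.006,0,0,0],[0,-0.003,0.006,0,0,0]]}}

```text
clock: 23.88
tool_pos: [0.5111, 0.0084, 0.0756]
orientation: [-171.4, 0.0, -98.0]
force: [-1.3, -0.0, -0.4]
opening: 0.0001
gripper_force: 0.0
```

>>> {"name": "carry_out", "arguments": {"rows": [[0,-0.001,0.0015,0,0,0],[0,-0.0015,0.003,0,0,0],[0,-0.0015,0.003,0,0,0]]}}

```text
clock: 24.25
tool_pos: [0.513, 0.008, 0.073]
orientation: [-171.4, 0.0, -98.0]
force: [-2.4, -1.6, 2.7]
opening: 0.0004
gripper_force: 1.6
```

>>> {"name": "carry_out", "arguments": {"rows": [[0,-0.001,0.0015,0,0,0],[0,-0.0015,0.003,0,0,0],[0,-0.0015,0.003,0,0,0]]}}

```text
clock: 24.62
tool_pos: [0.5148, 0.0076, 0.0703]
orientation: [-171.4, 0.0, -98.0]
force: [-4.7, -2.3, 5.0]
opening: 0.0002
gripper_force: 2.5
```

```bash
python3 p.py .0 0.15
```

```text
[0.516 0.008 0.068] z [ 0.148 -0.021 -0.989] shift [-0.0001, -0.0014, 0.002] [0.0001, 0.0004, -0.0004] along/lat 0.0024 pos [0.5148 0.0076 0.0703] [-171.4    0.   -98. ] F [-4.7 -2.3  5. ] 6.5 j [ 26.  10. -42.   9. -31. -42.] op 0.0001561383545026095 t 24.625
```

>>> {"name": "carry_out", "arguments": {"rows": [[0,-0.0005,0.001,0,0,0],[0,-0.001,0.002,0,0,0],[0,-0.001,0.002,0,0,0]]}}

```text
clock: 25.0
tool_pos: [0.5153, 0.0074, 0.0695]
orientation: [-171.4, 0.0, -98.0]
force: [-17.6, 2.4, 25.4]
opening: 0.0003
gripper_force: 15.0
```

>>> {"name": "carry_out", "arguments": {"rows": [[0,-0.0005,0.001,0,0,0],[0,-0.001,0.002,0,0,0],[0,-0.001,0.002,0,0,0]]}}

```text
clock: 25.38
tool_pos: [0.5158, 0.0073, 0.069]
orientation: [-171.4, 0.0, -98.0]
force: [-34.2, 7.7, 49.2]
opening: 0.0002
gripper_force: 30.0
```

It's a hard stop along the button's axis after a spring-like rise to about 6 N, so the button is fully down. Retreating.

>>> {"name": "carry_out", "arguments": {"rows": [[0,0.003,-0.006,0,0,0],[0,0.007,-0.014,0,0,0],[0,0.013,-0.026,0,0,0],[0,0.02,-0.045,0,0,0],[0,0.025,-0.08,0,0,0],[0,0.03,-0.13,0,0,0],[0.0,0.03,-0.15,0,0,0],[0.0,0.03,-0.15,0,0,0]]}}

```text
clock: 26.38
tool_pos: [0.4668, 0.0155, 0.2128]
orientation: [-171.2, 0.2, -97.9]
force: [-0.3, -0.3, -0.7]
opening: 0.0005
gripper_force: 0.0
```

```bash
python3 - <<'E'
from h import *
s,t=viewer.snapshot("side"),viewer.snapshot("top")
gs=blob(s,(50,120,60),(75,255,255),(275,200,320,235))[:2]; print(gs)
for n,r in(("green",(275,200,320,235)),):
    print(blob(np.load("side2.npy"),(50,120,60),(75,255,255),r)[:2])
cv2.imwrite("pics/end.png",cv2.resize(s[:,140:,::-1],(780,780*420//420))[150:700])
print(telemetry.get_obs()["force"].round(1))
E
```

```text
(array([289.859375, 213.859375]), np.int32(64))
(array([289.96875, 213.875  ]), np.int32(64))
[-0.3 -0.8 -0. ]
```

View pics/end.png

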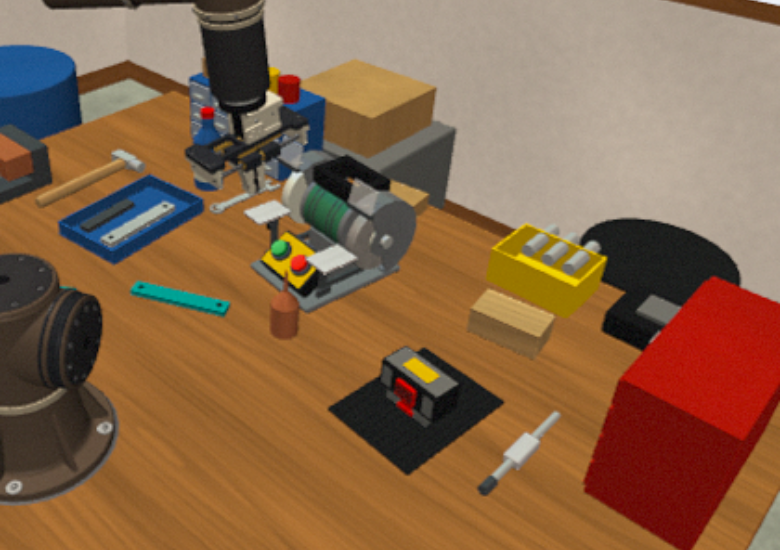

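The bar is in the tray (138,223), the pack stands on the mat (420,385), the green button is back up (280,247) and the bystanders look undisturbed. Handing in.

```bash
python3 -c "
from plant import workorder
print(workorder.close_job())"
```

```text
the job is handed in; nothing more can be done
None
```

I handed the job in with the bar flat in the tray, the pack upright mid-mat, and the green button pressed to its stop and back up, but a brief wrist-force reading of about 177 N (limit 120 N), when joint 3 reached its limit in free air, may have failed the run; no verdict was returned.

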